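# Put the dough cutters back on their pads

### The job

Put each of the four dough cutters (large round, small round, square, half-moon) on the wooden pad whose dark silhouette has its shape and size, standing flat on its cutting edge, centred on the silhouette and turned to match it. Set the cutters down rather than dropping them, and leave the terracotta bowl and the jar where they stand.

Things in the scene. Friction and masses are not known exactly. Their poses are not given: they have to be found in the camera images.
- big_round_cutter: Large round white plastic dough cutter, 74 mm diameter. Loose, 70-230 g, on its edge on the counter (z = 0). Origin: centre of the underside, z up. Body 30 mm high; on it, 30 to 64 mm above the underside, a straight round wooden knob, 26 mm diameter, centred: grip this.
- small_round_cutter: Small round white plastic dough cutter, 46 mm diameter. Loose, 70-230 g, on its edge on the counter (z = 0). Origin: centre of the underside, z up. Body 30 mm high; on it, 30 to 64 mm above the underside, a straight round wooden knob, 26 mm diameter, centred: grip this.
- square_cutter: Square white plastic dough cutter, 56 by 56 mm, sides along its x and y. Loose, 70-230 g, on its edge on the counter (z = 0), yaw within 0.7 rad of 0. Origin: centre of the underside, z up. Body 30 mm high; on it, 30 to 64 mm above the underside, a wooden bar, 20 mm wide in x, 50 mm long in y, centred: grip this across 20 mm.
- halfmoon_cutter: Half-moon white plastic dough cutter, a half disc of 45 mm radius. Loose, 70-230 g, on its edge on the counter (z = 0), yaw within 0.7 rad of 0. Origin: underside, middle of the 90 mm straight edge; y along it, x towards the arc, z up. Body 30 mm high; on it, 30 to 64 mm above the underside, a wooden bar, 20 mm wide in x, 50 mm long in y, centred at x = +20 mm: grip this across 20 mm.
- big_round_pad: Pad of the large round cutter. Fixed round pale beech disc, 110 mm diameter, 5 mm thick, flat on the counter, with a dark round silhouette of 78 mm diameter at its centre, flush. Origin: centre of the disc's underside; yaw of no matter.
- small_round_pad: Pad of the small round cutter. Fixed round pale beech disc, 110 mm diameter, 5 mm thick, flat on the counter, with a dark round silhouette of 50 mm diameter at its centre, flush. Origin: centre of the disc's underside; yaw of no matter.
- square_pad: Pad of the square cutter. Fixed round pale beech disc, 110 mm diameter, 5 mm thick, flat on the counter, with a dark square silhouette, 60 by 60 mm, at its centre, flush, sides along the pad's x and y. Origin: centre of the disc's underside; yaw within 0.6 rad of 0.
- halfmoon_pad: Pad of the half-moon cutter. Fixed round pale beech disc, 110 mm diameter, 5 mm thick, flat on the counter, with a flush dark half-moon, radius 47 mm: straight edge along y at x = -23.5 mm, arc bulging to +x. Origin: centre of the disc's underside; yaw within 0.6 rad of 0. The cutter's origin belongs at x = -22.5 mm, y = 0 of the pad, its x along the pad's x.
- bowl: Empty terracotta bowl, 90 mm diameter, 40 mm high, loose, 220 g, to be left where it stands. Origin: centre of its underside.
- jar: Small amber glass jar with a steel twist cap, 56 mm diameter, 75 mm high, loose, 200 g, to be left where it stands. Origin: centre of its underside.
Not all that is in view belongs to the job. What is shaped like the big_round_cutter but turquoise or yellow is not meant.

How it is judged (in metres and radians):
At the end, for the whole second after the job is handed in: Each cutter is at rest on its own pad: upright within 0.08 rad, underside 3 to 8 mm above the pad's, within 12 mm of its place (half-moon: in each of the pad's x and y); square and half-moon aligned within 0.2 rad, the square to any quarter turn, the half-moon arc to arc (z of big_round_cutter in the frame of big_round_pad between 0.003 and 0.008 m and angle between each of big_round_cutter, small_round_cutter, square_cutter, halfmoon_cutter's own z axis and vertical below 0.08 rad and linear speed of each of big_round_cutter, small_round_cutter, square_cutter, halfmoon_cutter below 0.02 m/s and angular speed of each of big_round_cutter, small_round_cutter, square_cutter, halfmoon_cutter below 0.2 rad/s and horizontal distance between big_round_cutter and big_round_pad below 0.012 m and z of small_round_cutter in the frame of small_round_pad between 0.003 and 0.008 m and horizontal distance between small_round_cutter and small_round_pad below 0.012 m and z of square_cutter in the frame of square_pad between 0.003 and 0.008 m and horizontal distance between square_cutter and square_pad below 0.012 m and (angle between the x axis of square_cutter and the x axis of square_pad, either way round below 0.2 rad or angle between the x axis of square_cutter and the y axis of square_pad, either way round below 0.2 rad) and z of halfmoon_cutter in the frame of halfmoon_pad between 0.003 and 0.008 m and x of halfmoon_cutter in the frame of halfmoon_pad between -0.0345 and -0.0105 m and y of halfmoon_cutter in the frame of halfmoon_pad between -0.012 and 0.012 m and x of halfmoon_pad in the frame of halfmoon_cutter above 0.005 m and angle between the x axis of halfmoon_cutter and the x axis of halfmoon_pad, either way round below 0.2 rad); the robot touches nothing.
It fails at once if the terracotta bowl is pushed more than 20 mm or tipped (distance of bowl from where it was at the start of the episode above 0.02 m or angle between bowl's own z axis and vertical above 0.3 rad).
It fails at once if the jar is pushed more than 20 mm or tipped (distance of jar from where it was at the start of the episode above 0.02 m or angle between jar's own z axis and vertical above 0.3 rad).
It fails at once if a cutter is dropped: out of the fingers with its underside more than 45 mm above the counter ((height (world z) of big_round_cutter above 0.045 m and contact force between the fingers and big_round_cutter below 0.01 N) or (height (world z) of small_round_cutter above 0.045 m and contact force between the fingers and small_round_cutter below 0.01 N) or (height (world z) of square_cutter above 0.045 m and contact force between the fingers and square_cutter below 0.01 N) or (height (world z) of halfmoon_cutter above 0.045 m and contact force between the fingers and halfmoon_cutter below 0.01 N)).
It also fails if it takes over 112 s, if anything falls off the work surface, if the arm or the gripper's body presses on something with over 40 N, if the wrist force passes 120 N, or if a joint passes its speed limit or range.

### The arm

A 7-joint arm with a two-finger parallel gripper is mounted at the origin on the work surface. World frame = base frame: x ahead of the robot, y to its left, z up, the work surface at z = 0. Lengths are in m, angles in degrees, forces in N, time in s.
With the tool pointing down it reaches from about 0.35 to 0.9 m from the base axis. Payload 8.1 kg.
Tool frame: the origin (TCP) lies on the mounting face of the last link; the fingertips stand 178 mm ahead of it and the grasp point (between the pads) lies 159 mm ahead of it; z points along the fingers, y is the line along which they close (so a half turn about z gives the same grasp; the last joint's range is limited). The gripper opens to 92 mm and grips with 3 to 60 N. Pads are 19 mm wide; open, the fingers measure 130 mm over their backs; the gripper's body (75 mm by 190 mm) begins 47 mm behind the grasp point.
Start: joints at [62.934, 24.895, 1.432, 90.138, -0.665, 64.973, -4.303], TCP at [0.226, -0.583, 0.405] pointing down, gripper open.
Joint ranges: [-149.89, 149.89], [-25.12, 119.58], [-72.63, 75.52], [4.76, 147.25], [-75.54, 255.54], [6.69, 114.76], [-157.13, 157.13]. Speed limits (degrees/s): [127.2, 127.2, 172.46, 172.46, 180, 180, 180].

### API

Orientations are given as [roll, pitch, yaw] about the fixed x, y, z axes, in that order (R = Rz(yaw) Ry(pitch) Rx(roll)).
In Python, from bench import sense, capture, finish_job gives the robot as it stands. The module is installed in compiled form; this text tells all that it offers.
- The arm moves only by the tool arm_command, never from a script. Its argument "moves" is a list of rows, each a list of 6 numbers: the shift along the world's x, y, z in mm, then the turn, a rotation vector about the world's x, y, z in degrees. A call has exactly 10 rows; each row shifts and turns the commanded pose from where the row before left it; what a row does not reach is not made up. A row lasts 1/8 s, in which the tool goes at most 62.5 mm and 10.7 degrees, less where a joint would pass 70% of its speed; a pose out of reach is approached as far as the arm can. A call with a gripper value outside its range is refused whole. "jaw" is the finger opening in mm, from 0 to 91.8, set as the call begins (left out, the last holds). The fingers move at their own pace and stop on an object; "force" is the grip in N (left out, the last holds). Time passes only in rows, so rows that do not move let the fingers close, or fill a call up. It gives the time, the measured TCP pose, the force, the opening and the grip force at its end, in the units of the state.
- sense(): the state, without advancing time (a new reading comes with each control period).
- capture(name): name is "scene" or "top" or "wrist"; returns a dict with "img" (400x640x3 uint8, blue, green, red), "z_map" (400x640 float32, m along the optical axis (not along the pixel's ray), 0 where there is no reading), "fx", "fy", "cx", "cy" (pixels), "k1" (the pictures are not rectified: a ray, as slopes to the right and down, at radius r is drawn at 1 + k1 r^2 times it, then the intrinsics apply), "pose" (4x4, takes a point from camera to world coordinates); the wrist camera has in their place "hand_eye" (4x4, takes a point from camera to tool coordinates, whose origin is the TCP and whose axes are the flange's). Camera axes: x right, y up, looking along -z (the intrinsics and any distortion apply to the point x, -y, -z); pixel columns grow to the right and rows downward; lengths in m; the calibration is good to about 2 mm. A picture is of the moment at which its call begins: read the wrist's pose just before it.
- finish_job(): hands the job in; it is judged then, once.
The state is a dict: "t": time; "joints": joint angles; "dq": joint speeds; "effort": joint torques, N m; "tool_pos": TCP position; "eef_rot": TCP orientation; "wrist_force": force on the tool from outside, world axes, zero at the start; "ft_torque": the same for the moment, N m; "finger_gap": opening from 0.0 (shut) to 1.0 (fully open); "finger_force": force on a finger pad.
Only numpy, scipy, OpenCV 4.12 (cv2) and the standard library are available. Lean on these libraries where they do the work, as an engineer would, in place of code of your own. Each camera call takes 0.05 s, during which the arm holds its last target. There are 200 camera calls.

## Working session

There is one attempt and no reset: what is moved stays moved. The work goes in short steps, Python scripts to look and compute and a tool call to move; the robot and the scene stay as the last step left them, time stands still between calls to the robot, and variables do not carry over. Pictures are saved under pics/ and viewed, at most 14 in all, crops included, and the job is handed in when it is done.

Besides the shell and the picture viewer there is one more tool, called after "Call:" as name([rows], argument=value, ...), one row to a line, values as JSON. arm_command: Moves the arm, as the interface text tells. Its arguments: {"type":"object","properties":{"moves":{"type":"array","items":{"type":"array","items":{"type":"number"}}},"jaw":{"type":"number"},"force":{"type":"number"}},"required":["moves"]}

```bash
mkdir -p pics
cat > h.py <<'E'
import numpy as np, cv2
from bench import sense, capture
from scipy.spatial.transform import Rotation as R
def tool():
    s=sense(); T=np.eye(4); T[:3,:3]=R.from_euler('xyz',s['eef_rot'],degrees=True).as_matrix(); T[:3,3]=s['tool_pos']; return T
def cap(n):
    T=tool() if n=='wrist' else None
    c=capture(n); c['P']=T@c['hand_eye'] if n=='wrist' else c['pose']; return c
def rays(c,uv):
    uv=np.atleast_2d(np.asarray(uv,float))
    K=np.array([[c['fx'],0,c['cx']],[0,c['fy'],c['cy']],[0,0,1.]])
    p=cv2.undistortPoints(uv.reshape(-1,1,2),K,np.array([c['k1'],0,0,0.])).reshape(-1,2)
    d=np.c_[p[:,0],-p[:,1],-np.ones(len(p))]
    return c['P'][:3,3], d@c['P'][:3,:3].T
def on(c,uv,z):
    o,d=rays(c,uv); return o+d*((z-o[2])/d[:,2])[:,None]
def depth(c,uv):
    o,d=rays(c,uv); uv=np.atleast_2d(uv).astype(int)
    return o+d*c['z_map'][uv[:,1],uv[:,0]][:,None]
E
python3 - <<'E'
from h import *
print(sense())
for n in ('scene','top','wrist'):
    c=cap(n); cv2.imwrite(f'pics/{n}0.png',c['img']); print(n,c['P'].round(3).tolist(),c['fx'],c['k1'])
E
```

```text
{'t': 0.0, 'joints': array([62.93387642, 24.93606749,  1.43104168, 90.18791481, -0.66421261,
       64.97392995, -4.3029766 ]), 'dq': array([ 0.08932018,  0.01046433,  0.00269054,  0.04461969, -0.05145038,
       -0.00675972, -0.00159334]), 'effort': array([-7.07374074e-04, -6.67849803e+01,  9.85032097e-01, -3.14456964e+01,
       -6.04828703e-02,  4.27530985e-02,  6.73501404e-05]), 'tool_pos': array([ 0.22577453, -0.58255161,  0.40395698]), 'eef_rot': array([-1.79910802e+02,  8.59125294e-03,  2.11835325e+01]), 'wrist_force': array([ 0.36490075, -0.01790172, -0.21585152]), 'ft_torque': array([-0.0030246 ,  0.00434154, -0.0076609 ]), 'finger_force': 0.0, 'finger_gap': 1.001296753636798}
scene [[0.575, -0.618, 0.536, 1.173], [0.818, 0.448, -0.36, -0.436], [-0.018, 0.646, 0.763, 0.944], [0.0, 0.0, 0.0, 1.0]] 496.78571827914453 -0.05706101075315176
top [[-0.025, 0.989, -0.149, 0.364], [-0.999, -0.02, 0.032, 0.024], [0.028, 0.15, 0.988, 1.158], [0.0, 0.0, 0.0, 1.0]] 405.27937007067817 -0.06347696312918125
wrist [[0.361, 0.894, 0.267, 0.297], [-0.933, 0.346, 0.102, -0.555], [-0.001, -0.285, 0.958, 0.385], [0.0, 0.0, 0.0, 1.0]] 296.0158343836648 -0.048084884869903095
```

View pics/top0.png

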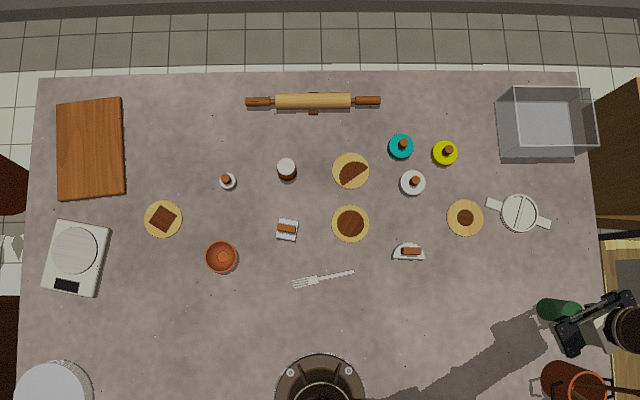

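View pics/scene0.png

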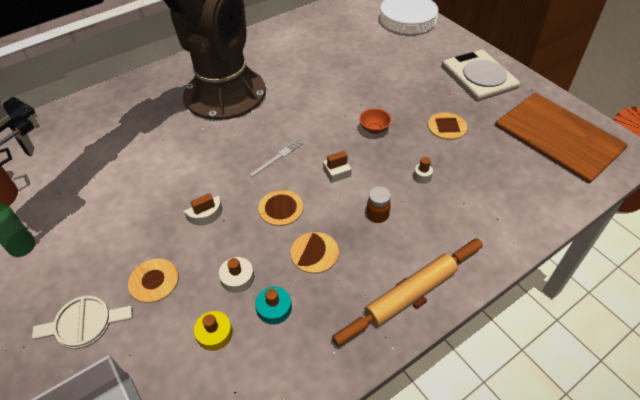

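The top view (up is +x, left is +y) shows the cutters: small round (228,181), square (287,229), half-moon (409,251). Three things match the big round shape: white (412,182), turquoise (401,147) and yellow (445,153). The white one fits, because the other two colours are ruled out. Pads: square (163,218), big (350,223), half-moon (350,170), small (465,217). Bowl (221,257), jar (287,170).

The scene view agrees: white (236,272), turquoise (273,303), yellow (212,329). I'll confirm with an enlarged crop.

Run:
```python
from h import *
t=cap('top'); 
a=cv2.resize(t['img'][125:275,130:500],(792,321),interpolation=cv2.INTER_CUBIC)
s=cap('scene'); b=cv2.resize(s['img'][90:350,110:490],(380*2,260*2))[:, :]
b=cv2.resize(b,(404,276)); b=cv2.resize(s['img'][230:350,180:350],(792,270) ) if 0 else cv2.resize(s['img'][110:350,120:490],(425,275))
pad=np.zeros((275,792,3),np.uint8); pad[:,:425]=b
cv2.imwrite('pics/crop1.png',np.vstack([a,pad]))
seeds={'big':[(415,180),(235,267)],'small':[(226,178),(425,163)],'square':[(287,229),(338,160)],'half':[(411,251),(203,203)]}
pads={'Pbig':[(350,223),(281,207)],'Psmall':[(465,217),(153,280)],'Psquare':[(163,218),(447,126)],'Phalf':[(353,172),(312,250)]}
def comp(m,p):
    n,l,st,ce=cv2.connectedComponentsWithStats(m.astype(np.uint8)*255,connectivity=4)
    d=[(np.hypot(*(ce[i]-p)),i) for i in range(1,n) if st[i,4]>15]
    i=min(d)[1]; return l==i,ce[i],st[i,4]
for k,(p,q) in {**seeds,**pads}.items():
    o=[]
    for c,x in ((t,p),(s,q)):
        hsv=cv2.cvtColor(c['img'],cv2.COLOR_BGR2HSV)
        print(k,x,hsv[x[1],x[0]],depth(c,x).round(4)[0])
```

```text
big (415, 180) [ 15 175 141] [ 0.5902 -0.2787  0.0645]
big (235, 267) [ 11 204  95] [ 0.6038 -0.2829  0.0594]
small (226, 178) [ 14 161 149] [0.6055 0.2439 0.0656]
small (425, 163) [ 12 201 118] [0.6155 0.2394 0.0625]
square (287, 229) [ 14 176 146] [0.4618 0.0784 0.064 ]
square (338, 160) [ 11 195  64] [0.4755 0.0774 0.0547]
half (411, 251) [ 14 181 137] [ 0.3941 -0.2551  0.0677]
half (203, 203) [ 12 203  73] [ 0.404  -0.2597  0.0564]
Pbig (350, 223) [ 12 191  95] [ 0.4798 -0.0986  0.009 ]
Pbig (281, 207) [ 10 202  91] [ 0.4854 -0.1008  0.0077]
Psmall (465, 217) [  9 168  91] [ 0.4897 -0.4359  0.0071]
Psmall (153, 280) [ 10 206  89] [ 0.4944 -0.4375  0.0071]
Psquare (163, 218) [ 12 174  95] [0.505  0.433  0.0124]
Psquare (447, 126) [ 10 204  95] [0.5108 0.429  0.0076]
Phalf (353, 172) [ 11 189  96] [ 0.6286 -0.1127  0.0094]
Phalf (312, 250) [ 10 199  91] [ 0.6304 -0.1086  0.0037]
```

View pics/crop1.png

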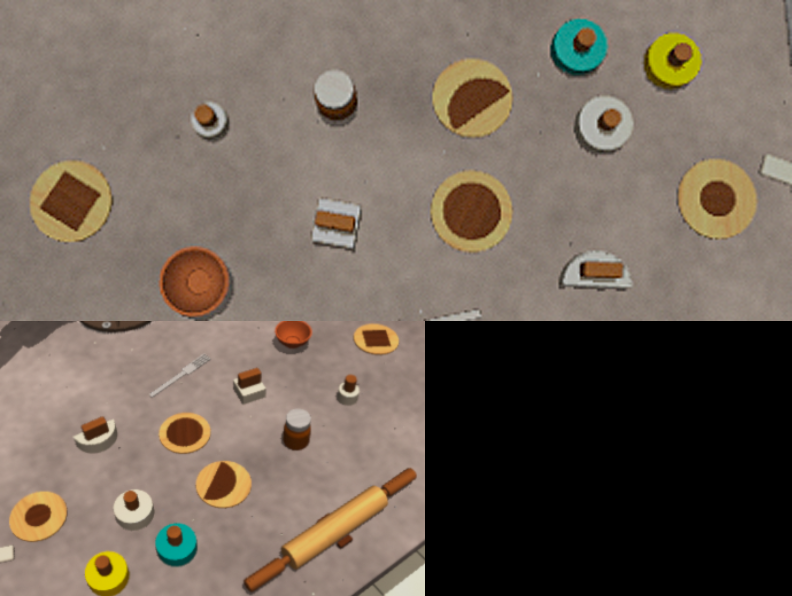

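The crop confirms the white big round cutter, with the turquoise and yellow ones above it. In the enlarged crop it sits at (605,124). The half-moon pad's arc points up and left, so its yaw is about +0.55. The half-moon cutter's arc is up.

```bash
cat >> h.py <<'E'
def comp(m,p,amin=15):
    n,l,st,ce=cv2.connectedComponentsWithStats(m.astype(np.uint8)*255,connectivity=4)
    i=min((np.hypot(*(ce[i]-p)),i) for i in range(1,n) if st[i,4]>amin)[1]
    return (l==i).astype(np.uint8)
def cont(m):
    return max(cv2.findContours(m,cv2.RETR_EXTERNAL,cv2.CHAIN_APPROX_NONE)[0],key=cv2.contourArea).reshape(-1,2)
def tri(a,ua,b,ub):
    o1,d1=rays(a,ua);o2,d2=rays(b,ub);d1=d1[0];d2=d2[0]
    st=np.linalg.lstsq(np.c_[d1,-d2],o2-o1,rcond=None)[0]
    p=o1+d1*st[0];q=o2+d2*st[1]; return (p+q)/2,np.linalg.norm(p-q)
def hull(c,m,z):
    w=on(c,cont(m),z)[:,:2]; h=cv2.convexHull((w*1000).astype(np.float32)); M=cv2.moments(h)
    return np.array([M['m10'],M['m01']])/M['m00'],cv2.minAreaRect(h),h
E
python3 - <<'E'
from h import *
t=cap('top');s=cap('scene')
hs={id(c):cv2.cvtColor(c['img'],cv2.COLOR_BGR2HSV).astype(int) for c in (t,s)}
pads={'Pbig':[(350,223),(281,207)],'Psmall':[(465,217),(153,280)],'Psquare':[(163,218),(447,126)],'Phalf':[(350,170),(314,250)]}
seeds={'big':[(415,180),(235,267)],'small':[(226,178),(425,163)],'square':[(287,229),(338,160)],'half':[(411,251),(203,203)]}
for k,v in pads.items():
    out=[]
    for c,p in zip((t,s),v):
        H=hs[id(c)]; m=(H[...,0]<30)&(H[...,1]>110)
        mp=comp(m,p,200); M=cont(mp); e=cv2.fitEllipse(M)[0]; out.append(e)
        md=comp((mp>0)&(H[...,2]<(130 if c is t else 130)),p,60)
        ce,r,h=hull(c,md,.005); cp,rp,_=hull(c,mp,.005)
        print(k,'pad',cp.round(1),np.round(rp[1],1),'dark',ce.round(1),np.round(r[1],1),round(r[2],1))
    print('  tri',np.round(tri(t,out[0],s,out[1])[0]*1000,1))
for k,v in seeds.items():
    tops=[]
    for c,p in zip((t,s),v):
        H=hs[id(c)]; m=comp((H[...,0]<25)&(H[...,1]>120),p)
        vv=H[...,2][m>0]; th=cv2.threshold(vv.astype(np.uint8),0,255,cv2.THRESH_OTSU)[0]
        mt=comp((m>0)&(H[...,2]>th),p,8)
        ce,r,h=hull(c,m,.064); c2,r2,_=hull(c,mt,.064)
        M=cv2.moments(cont(mt)); tops.append((M['m10']/M['m00'],M['m01']/M['m00']))
        print(k,'all',ce.round(1),np.round(r[1],1),round(r[2],1),'top',c2.round(1),np.round(r2[1],1),round(r2[2],1))
    P,e=tri(t,tops[0],s,tops[1]);print('  tri',(P*1000).round(1),round(e*1000,1))
for n,p in (('bowl',(221,257)),('jar',(287,165))): print(n,on(t,p,.04 if n=='bowl' else .075)[0,:2].round(3))
E
```

```text
Pbig pad [479.7 -98.3] [101.4 107.5] dark [479.4 -99. ] [74.9 72. ] 88.6
Pbig pad [ 482.3 -100.9] [107.3 109.2] dark [ 480.4 -100.7] [73.7 72. ] 54.1
  tri [480.9 -99.9   1. ]
Psmall pad [ 488.2 -435.1] [105.  106.5] dark [ 488.7 -436.4] [48.1 44.1] 88.6
Psmall pad [ 491.8 -437.5] [109.6 108.4] dark [ 489.7 -437.2] [47.6 45.5] 54.8
  tri [ 490.  -438.2    0.5]
Psquare pad [503.7 436.2] [106.2 107. ] dark [504.6 437.5] [59.6 59.6] 57.0
Psquare pad [506.2 434.2] [106.4 110.6] dark [505.  436.3] [56.8 56.3] 57.3
  tri [503.  437.6  -0.7]
Phalf pad [ 634.6 -105.1] [105.9 104.9] dark [ 631.9 -106.8] [46.1 92.4] 34.1
Phalf pad [ 637.4 -107.4] [108.5 108.2] dark [ 633.6 -109.2] [44.4 90.9] 33.4
  tri [ 6.355e+02 -1.075e+02 -1.000e-01]
big all [ 588.7 -277.1] [19.6 30.7] 42.8 top [ 591.5 -280.3] [19.8 20.2] 86.5
big all [ 602.8 -284.6] [22.4 41.2] 72.8 top [ 594.6 -282.3] [21.  22.9] 61.2
  tri [ 592.  -281.6   60. ] 0.3
small all [604.  245.6] [25.1 25.3] 88.8 top [606.4 247.4] [22.1 19.4] 44.2
small all [617.7 236.1] [22.4 49.6] 41.0 top [609.4 246.1] [22.1 20.6] 54.0
  tri [607.2 248.2  60.8] 0.2
square all [464.5  80.6] [49.3 19.1] 77.4 top [465.5  81.4] [46.6 16.6] 78.1
square all [478.6  71.2] [57.5 42.9] 78.6 top [468.   79.2] [48.  19.1] 79.1
  tri [465.7  81.   61.2] 0.8
half all [ 394.5 -255.4] [52.6 16.2] 88.4 top [ 395.5 -258. ] [47.1 13.5] 88.4
half all [ 409.6 -262.5] [49.7 42.9] 84.9 top [ 398.  -260.4] [48.5 19.2] 85.5
  tri [ 395.3 -259.3   60.4] 1.2
bowl [0.391 0.261]
jar [0.636 0.076]
```

Poses agree between the views to about 2 mm: knob tops measure about 61 mm and pads about 0–5 mm. I'll start with the half-moon cutter: bar at (396,-259.5), yaw about -3°.

Call:
arm_command([
  [17,32,-8,0,0,6.6],
  [17,32,-8,0,0,6.6],
  [17,32,-8,0,0,6.6],
  [17,32,-8,0,0,6.6],
  [17,32,-8,0,0,6.6],
  [17,32,-8,0,0,6.6],
  [17,32,-8,0,0,6.6],
  [17,32,-8,0,0,6.6],
  [17,32,-8,0,0,6.5],
  [17,35,-8,0,0,6.5],
], jaw=60, force=25)

```text
t: 1.6
tool_pos: [0.3963, -0.2589, 0.3247]
eef_rot: [180.0, 0.0, 87.2]
wrist_force: [-0.2, -0.2, -0.0]
finger_gap: 0.654
finger_force: 0.0
```

```bash
cat >> h.py <<'E'
def look(p,z=.064,name=None,thr=None):
    "wood top nearest world point p (m) seen by wrist"
    c=cap('wrist'); H=cv2.cvtColor(c['img'],cv2.COLOR_BGR2HSV).astype(int)
    T=tool(); print('tool',(T[:3,3]*1000).round(1),sense()['eef_rot'].round(1),'joints',sense()['joints'].round(0))
    q=np.linalg.inv(c['P'])@[*p,z,1]; x,y=q[0]/-q[2],-q[1]/-q[2]; r=1+c['k1']*(x*x+y*y)
    uv=(c['cx']+c['fx']*x*r,c['cy']+c['fy']*y*r); print('expect px',np.round(uv))
    if name: cv2.imwrite('pics/'+name,c['img'])
    return c,H,uv
E
python3 - <<'E'
from h import *
c,H,uv=look((.396,-.2595),name='w1.png')
m=comp((H[...,0]<25)&(H[...,1]>120),uv); print(m.sum())
vv=H[...,2][m>0]; th=cv2.threshold(vv.astype(np.uint8),0,255,cv2.THRESH_OTSU)[0]
mt=comp((m>0)&(H[...,2]>th),uv,30)
for q in (m,mt):
  ce,r,h=hull(c,q,.064); print(ce.round(1),np.round(r[1],1),round(r[2],1))
E
```

```text
tool [ 398.3 -253.9  324. ] [180.   -0.2  87.8] joints [ 43.  18. -21. 115.   8.  48.  15.]
expect px [319. 198.]
328
[ 397.6 -264.1] [33.6 11. ] 87.6
[ 397.8 -264.3] [ 9.3 31.9] 0.4
```

View pics/w1.png

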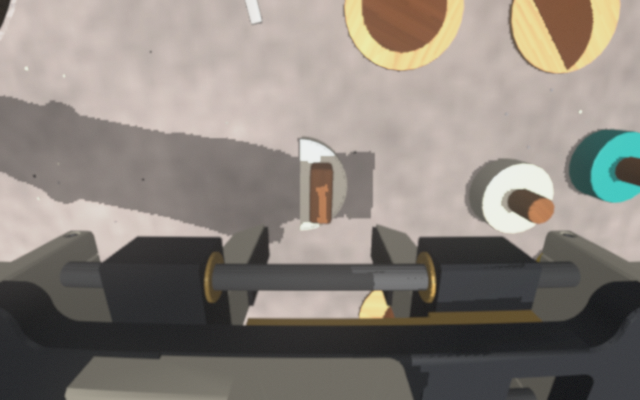

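The wrist view shows the half-moon bar at (320,195), expected at (319,198). It is upright in the frame, so the yaw matches, and the arc is to the right (+x). Now I'll descend.

Call:
arm_command([
  [0,0,0,0,0,0],
  [0,0,0,0,0,0],
  [0,0,-18,0,0,0],
  [0,0,-18,0,0,0],
  [0,0,-18,0,0,0],
  [0,0,-18,0,0,0],
  [0,0,-18,0,0,0],
  [0,0,0,0,0,0],
  [0,0,0,0,0,0],
  [0,0,0,0,0,0],
])

```text
t: 2.9
tool_pos: [0.3961, -0.2601, 0.2355]
eef_rot: [179.9, 0.0, 87.0]
wrist_force: [0.2, 0.3, -0.5]
finger_gap: 0.656
finger_force: 0.0
```

Call:
arm_command([
  [0,0,-8,0,0,0],
  [0,0,-8,0,0,0],
  [0,0,-7,0,0,0],
  [0,0,0,0,0,0],
  [0,0,0,0,0,0],
  [0,0,0,0,0,0],
  [0,0,0,0,0,0],
  [0,0,0,0,0,0],
  [0,0,0,0,0,0],
  [0,0,0,0,0,0],
])

```text
t: 4.15
tool_pos: [0.3959, -0.2598, 0.2118]
eef_rot: [180.0, 0.0, 87.0]
wrist_force: [0.1, -0.5, -0.8]
finger_gap: 0.656
finger_force: 0.0
```

Call:
arm_command([
  [0,0,0,0,0,0],
  [0,0,0,0,0,0],
  [0,0,0,0,0,0],
  [0,0,0,0,0,0],
  [0,0,0,0,0,0],
  [0,0,0,0,0,0],
  [0,0,0,0,0,0],
  [0,0,0,0,0,0],
  [0,0,0,0,0,0],
  [0,0,0,0,0,0],
], jaw=5)

```text
t: 5.4
tool_pos: [0.3958, -0.2598, 0.2117]
eef_rot: [-180.0, 0.0, 87.0]
wrist_force: [0.1, -0.4, -0.3]
finger_gap: 0.214
finger_force: 25.0
```

Gripped at a 19.7 mm opening. Lift and carry to the half-moon pad: +238, +151, turn +36.8°.

Call:
arm_command([
  [0,0,15,0,0,0],
  [0,0,20,0,0,0],
  [0,0,20,0,0,0],
  [34,21,5,0,0,5],
  [34,21,0,0,0,5],
  [34,22,0,0,0,6],
  [34,22,0,0,0,6],
  [34,22,0,0,0,5],
  [34,22,0,0,0,5],
  [34,21,0,0,0,4.8],
])

```text
t: 6.65
tool_pos: [0.6348, -0.1081, 0.2729]
eef_rot: [180.0, 0.0, 123.9]
wrist_force: [1.3, 0.2, -0.6]
finger_gap: 0.215
finger_force: 25.0
```

Call:
arm_command([
  [0,0,0,0,0,0],
  [0,0,0,0,0,0],
  [0,0,0,0,0,0],
  [0,0,0,0,0,0],
  [0,0,-10,0,0,0],
  [0,0,-10,0,0,0],
  [0,0,-10,0,0,0],
  [0,0,0,0,0,0],
  [0,0,0,0,0,0],
  [0,0,0,0,0,0],
])

```text
t: 7.9
tool_pos: [0.6341, -0.1087, 0.2421]
eef_rot: [180.0, 0.0, 123.8]
wrist_force: [0.2, -0.1, -1.0]
finger_gap: 0.216
finger_force: 25.0
```

Run:
```python
from h import *
for n in ('top','scene'):
    c=cap(n); p=(310,140) if n=='top' else (260,185)
    cv2.imwrite(f'pics/h_{n}.png',cv2.resize(c['img'][p[1]:p[1]+90,p[0]:p[0]+120],None,fx=4,fy=4,interpolation=2))
a=cv2.imread('pics/h_top.png');b=cv2.imread('pics/h_scene.png');cv2.imwrite('pics/h2.png',cv2.resize(np.hstack([a,b]),(800,300)))
c,H,uv=look((.6336,-.1084))
```

```text
tool [ 634.  -108.8  242.1] [180.    0.  123.8] joints [ 22.  39. -27.  95.  21.  51.  21.]
expect px [320. 240.]
```

View pics/h2.png

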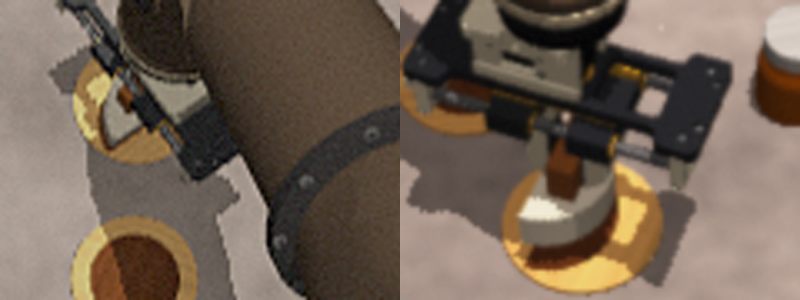

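The half-moon hangs over its silhouette with the straight edge and arc on the right sides: about (130,115) in the left half of the crop and (570,200) in the right half. Now I'll lower it.

Call:
arm_command([
  [0,0,-8,0,0,0],
  [0,0,-8,0,0,0],
  [0,0,-4,0,0,0],
  [0,0,-2,0,0,0],
  [0,0,-1,0,0,0],
  [0,0,-1,0,0,0],
  [0,0,-1,0,0,0],
  [0,0,0,0,0,0],
  [0,0,0,0,0,0],
  [0,0,0,0,0,0],
])

```text
t: 9.3
tool_pos: [0.6339, -0.1087, 0.2168]
eef_rot: [180.0, 0.0, 123.8]
wrist_force: [0.6, -0.3, -1.4]
finger_gap: 0.213
finger_force: 25.0
```

Call:
arm_command([
  [0,0,-0.5,0,0,0],
  [0,0,0,0,0,0],
  [0,0,0,0,0,0],
  [0,0,0,0,0,0],
  [0,0,0,0,0,0],
  [0,0,0,0,0,0],
  [0,0,0,0,0,0],
  [0,0,0,0,0,0],
  [0,0,0,0,0,0],
  [0,0,0,0,0,0],
])

```text
t: 10.55
tool_pos: [0.6339, -0.1088, 0.2167]
eef_rot: [180.0, 0.0, 123.8]
wrist_force: [-1.5, -0.5, 5.5]
finger_gap: 0.213
finger_force: 25.0
```

Call:
arm_command([
  [0,0,0,0,0,0],
  [0,0,0,0,0,0],
  [0,0,0,0,0,0],
  [0,0,0,0,0,0],
  [0,0,0,0,0,0],
  [0,0,0,0,0,0],
  [0,0,0,0,0,0],
  [0,0,15,0,0,0],
  [0,0,20,0,0,0],
  [0,0,25,0,0,0],
], jaw=50)

```text
t: 11.8
tool_pos: [0.634, -0.1087, 0.2782]
eef_rot: [180.0, 0.0, 123.8]
wrist_force: [0.3, -0.4, 1.0]
finger_gap: 0.548
finger_force: 0.0
```

Contact was confirmed before release. Next, the big white round cutter at (592.5,-281.5).

Call:
arm_command([
  [0,0,10,0,0,0],
  [-5,-20,0,0,0,0],
  [-7,-30,0,0,0,0],
  [-8,-35,0,0,0,0],
  [-8,-35,0,0,0,0],
  [-7,-30,0,0,0,0],
  [-6.5,-23,0,0,0,0],
  [0,0,0,0,0,0],
  [0,0,0,0,0,0],
  [0,0,0,0,0,0],
], jaw=60)

```text
t: 13.05
tool_pos: [0.5926, -0.2807, 0.2861]
eef_rot: [180.0, -0.0, 123.9]
wrist_force: [0.7, 0.4, 0.5]
finger_gap: 0.652
finger_force: 0.0
```

Run:
```python
from h import *
c,H,uv=look((.5925,-.2815),name='w2.png')
m=comp((H[...,0]<25)&(H[...,1]>120),uv); ce,r,h=hull(c,m,.064); print(m.sum(),ce.round(1),np.round(r[1],1))
t=cap('top');cv2.imwrite('pics/t2.png',t['img'][120:250,300:470])
w=c['img'].copy();cv2.circle(w,tuple(np.int32(uv)),5,(0,0,255),1)
cv2.imwrite('pics/c2.png',np.hstack([cv2.resize(w,(480,300)),cv2.resize(t['img'][130:250,320:440],(300,300))]))
```

```text
tool [ 592.7 -280.7  286.2] [180.   -0.  123.9] joints [ 38.  37. -27.  91.  19.  57.  39.]
expect px [319. 215.]
162 [ 599.2 -277.7] [ 7.9 15.6]
```

View pics/c2.png

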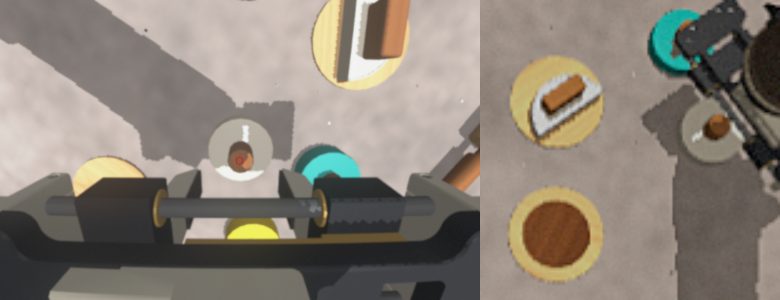

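The half-moon lies on its silhouette in the right half. The marker sits on the big cutter's knob at (240,160), between the fingers. Descend and grip.

Call:
arm_command([
  [0,-0.5,-15,0,0,0],
  [0,0,-18,0,0,0],
  [0,0,-18,0,0,0],
  [0,0,-15,0,0,0],
  [0,0,-8,0,0,0],
  [0,0,0,0,0,0],
  [0,0,0,0,0,0],
  [0,0,0,0,0,0],
  [0,0,0,0,0,0],
  [0,0,0,0,0,0],
])

```text
t: 14.4
tool_pos: [0.5924, -0.2823, 0.2125]
eef_rot: [180.0, 0.0, 123.8]
wrist_force: [0.0, -0.6, 0.3]
finger_gap: 0.656
finger_force: 0.0
```

Call:
arm_command([
  [0,0,0,0,0,0],
  [0,0,0,0,0,0],
  [0,0,0,0,0,0],
  [0,0,0,0,0,0],
  [0,0,0,0,0,0],
  [0,0,0,0,0,0],
  [0,0,0,0,0,0],
  [0,0,0,0,0,0],
  [0,0,0,0,0,0],
  [0,0,0,0,0,0],
], jaw=10)

```text
t: 15.65
tool_pos: [0.5924, -0.2822, 0.2123]
eef_rot: [180.0, 0.0, 123.8]
wrist_force: [0.5, 0.9, -0.2]
finger_gap: 0.278
finger_force: 25.0
```

Call:
arm_command([
  [0,0,15,0,0,0],
  [0,0,20,0,0,0],
  [0,0,15,0,0,0],
  [-14,22,0,0,0,0],
  [-20,34,0,0,0,0],
  [-22,36,0,0,0,0],
  [-22,36,0,0,0,0],
  [-20,32,0,0,0,0],
  [-14,22,0,0,0,0],
  [0,0,0,0,0,0],
])

```text
t: 16.9
tool_pos: [0.4797, -0.0985, 0.2634]
eef_rot: [180.0, 0.0, 124.0]
wrist_force: [0.3, -0.8, -1.0]
finger_gap: 0.276
finger_force: 25.0
```

Call:
arm_command([
  [0,0,0,0,0,0],
  [0,0,0,0,0,0],
  [0,0,-12,0,0,0],
  [0,0,-14,0,0,0],
  [0,0,-10,0,0,0],
  [0,0,-4,0,0,0],
  [0,0,-3,0,0,0],
  [0,0,-1,0,0,0],
  [0,0,-1,0,0,0],
  [0,0,0,0,0,0],
])

```text
t: 18.15
tool_pos: [0.4804, -0.1003, 0.2174]
eef_rot: [180.0, 0.0, 123.8]
wrist_force: [-0.1, -0.1, -1.6]
finger_gap: 0.276
finger_force: 25.0
```

Call:
arm_command([
  [0,0,-0.5,0,0,0],
  [0,0,0,0,0,0],
  [0,0,0,0,0,0],
  [0,0,0,0,0,0],
  [0,0,0,0,0,0],
  [0,0,0,0,0,0],
  [0,0,0,0,0,0],
  [0,0,0,0,0,0],
  [0,0,0,0,0,0],
  [0,0,0,0,0,0],
])

```text
t: 19.4
tool_pos: [0.4805, -0.1003, 0.2171]
eef_rot: [180.0, 0.0, 123.8]
wrist_force: [-1.7, 0.4, 5.7]
finger_gap: 0.274
finger_force: 25.0
```

Contact (5.7 N). Release and rise, then on to the square cutter at (466.5,80.3) with tool yaw 78.5°.

Call:
arm_command([
  [0,0,0,0,0,0],
  [0,0,0,0,0,0],
  [0,0,0,0,0,0],
  [0,0,0,0,0,0],
  [0,0,0,0,0,0],
  [0,0,0,0,0,0],
  [0,0,0,0,0,0],
  [0,0,18,0,0,0],
  [0,0,25,0,0,0],
  [0,0,30,0,0,0],
], jaw=60)

```text
t: 20.65
tool_pos: [0.4801, -0.1002, 0.2902]
eef_rot: [-180.0, -0.0, 123.8]
wrist_force: [0.4, 0.3, 0.3]
finger_gap: 0.652
finger_force: 0.0
```

Call:
arm_command([
  [-2,20,0,0,0,-5.3],
  [-2,24,0,0,0,-6],
  [-2,26,0,0,0,-6],
  [-2,26,0,0,0,-6],
  [-2,26,0,0,0,-6],
  [-2,24,0,0,0,-6],
  [-1,20,0,0,0,-6],
  [-1,14.5,0,0,0,-4],
  [0,0,0,0,0,0],
  [0,0,0,0,0,0],
])

```text
t: 21.9
tool_pos: [0.4664, 0.0796, 0.2897]
eef_rot: [-180.0, 0.0, 78.6]
wrist_force: [0.3, -0.1, -0.2]
finger_gap: 0.652
finger_force: 0.0
```

Run:
```python
from h import *
c,H,uv=look((.4665,.0803))
m=comp((H[...,0]<25)&(H[...,1]>120),uv); ce,r,h=hull(c,m,.064); print(m.sum(),ce.round(1),np.round(r[1],1),r[2])
t=cap('top')
w=c['img'].copy();cv2.circle(w,tuple(np.int32(uv)),5,(0,0,255),1)
cv2.imwrite('pics/c3.png',np.hstack([cv2.resize(w,(480,300)),cv2.resize(t['img'][130:250,320:440],(300,300))]))
```

```text
tool [466.4  79.4 289.7] [-180.     0.    78.5] joints [  2.  21. -23. 117.  12.  44. -39.]
expect px [320. 211.]
244 [471.1  73.6] [30.6  7.4] 79.21637725830078
```

View pics/c3.png

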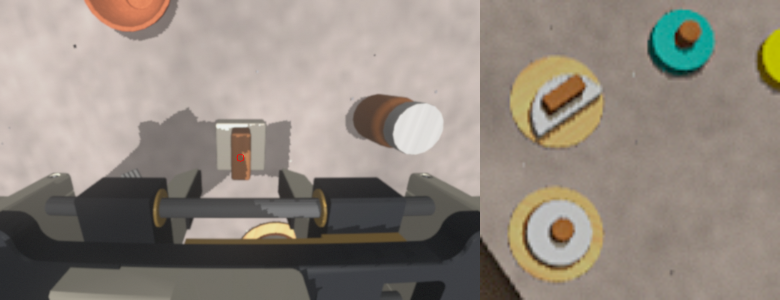

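The big round cutter is centred on its pad (right half). The square's bar at (240,155) is aligned between the fingers, and the jar is clear. Descend and grip.

Call:
arm_command([
  [0,0.5,-15,0,0,0],
  [0,0,-18,0,0,0],
  [0,0,-18,0,0,0],
  [0,0,-17,0,0,0],
  [0,0,-9.5,0,0,0],
  [0,0,0,0,0,0],
  [0,0,0,0,0,0],
  [0,0,0,0,0,0],
  [0,0,0,0,0,0],
  [0,0,0,0,0,0],
])

```text
t: 23.25
tool_pos: [0.4664, 0.0807, 0.2125]
eef_rot: [180.0, -0.0, 78.5]
wrist_force: [-0.4, 0.1, 0.1]
finger_gap: 0.657
finger_force: 0.0
```

Call:
arm_command([
  [0,0,0,0,0,0],
  [0,0,0,0,0,0],
  [0,0,0,0,0,0],
  [0,0,0,0,0,0],
  [0,0,0,0,0,0],
  [0,0,0,0,0,0],
  [0,0,0,0,0,0],
  [0,0,0,0,0,0],
  [0,0,0,0,0,0],
  [0,0,0,0,0,0],
], jaw=5)

```text
t: 24.5
tool_pos: [0.4664, 0.0807, 0.2123]
eef_rot: [180.0, -0.0, 78.5]
wrist_force: [0.7, -0.4, -0.8]
finger_gap: 0.213
finger_force: 25.0
```

Call:
arm_command([
  [0,0,15,0,0,0],
  [0,0,20,0,0,0],
  [0,0,25,0,0,0],
  [4,40,0,0,0,-2.5],
  [6,52,0,0,0,-3],
  [6,52,0,0,0,-3],
  [6,52,0,0,0,-3],
  [6,52,0,0,0,-3],
  [6,50,0,0,0,-3],
  [4,40,0,0,0,-3],
])

```text
t: 25.75
tool_pos: [0.5039, 0.4209, 0.2733]
eef_rot: [-180.0, -0.0, 58.0]
wrist_force: [-0.2, -0.6, -1.0]
finger_gap: 0.216
finger_force: 25.0
```

Call:
arm_command([
  [0,17.8,0,0,0,-1],
  [0,0,0,0,0,0],
  [0,0,0,0,0,0],
  [0,0,0,0,0,0],
  [0,0,-12,0,0,0],
  [0,0,-12,0,0,0],
  [0,0,-6,0,0,0],
  [0,0,0,0,0,0],
  [0,0,0,0,0,0],
  [0,0,0,0,0,0],
])

```text
t: 27.0
tool_pos: [0.5045, 0.4367, 0.2427]
eef_rot: [180.0, -0.0, 57.0]
wrist_force: [-0.0, 0.2, -1.5]
finger_gap: 0.215
finger_force: 25.0
```

Run:
```python
from h import *
t=cap('top');s=cap('scene')
cv2.imwrite('pics/c4.png',np.hstack([cv2.resize(t['img'][170:270,120:240],(360,300)),cv2.resize(s['img'][80:180,390:510],(360,300))]))
```

```text
(no output)
```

View pics/c4.png

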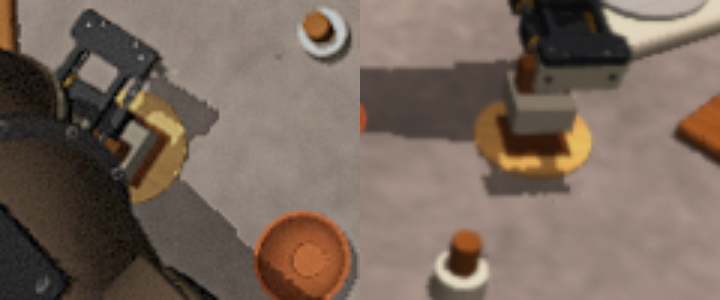

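The square hangs over its silhouette with sides parallel: left (140,150), right (540,105). The bowl has not moved. Lower it: from 242.7 to about 217.2.

Call:
arm_command([
  [0,0,-8,0,0,0],
  [0,0,-8,0,0,0],
  [0,0,-4,0,0,0],
  [0,0,-2,0,0,0],
  [0,0,-1,0,0,0],
  [0,0,-1,0,0,0],
  [0,0,-1,0,0,0],
  [0,0,-0.5,0,0,0],
  [0,0,0,0,0,0],
  [0,0,0,0,0,0],
])

```text
t: 28.35
tool_pos: [0.5044, 0.4366, 0.2173]
eef_rot: [180.0, -0.0, 57.0]
wrist_force: [-0.7, -1.1, 6.8]
finger_gap: 0.214
finger_force: 25.0
```

Call:
arm_command([
  [0,0,0,0,0,0],
  [0,0,0,0,0,0],
  [0,0,0,0,0,0],
  [0,0,0,0,0,0],
  [0,0,0,0,0,0],
  [0,0,0,0,0,0],
  [0,0,0,0,0,0],
  [0,0,18,0,0,0],
  [0,0,25,0,0,0],
  [0,0,30,0,0,0],
], jaw=60)

```text
t: 29.6
tool_pos: [0.5043, 0.4365, 0.2915]
eef_rot: [-180.0, -0.0, 57.0]
wrist_force: [1.1, 0.6, 0.6]
finger_gap: 0.653
finger_force: 0.0
```

Call:
arm_command([
  [10,-18,0,0,0,0],
  [14,-26,0,0,0,0],
  [15,-28,0,0,0,0],
  [15,-28,0,0,0,0],
  [15,-27,0,0,0,0],
  [14,-26,0,0,0,0],
  [12,-22,0,0,0,0],
  [8,-14,0,0,0,0],
  [0,0,0,0,0,0],
  [0,0,0,0,0,0],
])

```text
t: 30.85
tool_pos: [0.6067, 0.2487, 0.2898]
eef_rot: [-180.0, -0.0, 57.1]
wrist_force: [-0.6, 0.6, 0.5]
finger_gap: 0.657
finger_force: 0.0
```

Run:
```python
from h import *
c,H,uv=look((.6075,.2475))
t=cap('top')
w=c['img'].copy();cv2.circle(w,tuple(np.int32(uv)),5,(0,0,255),1)
cv2.imwrite('pics/c5.png',np.hstack([cv2.resize(w,(480,300)),cv2.resize(t['img'][160:280,120:240],(300,300))]))
```

```text
tool [606.7 248.9 289.8] [-180.    -0.    57.1] joints [-17.  35. -16.  92.  11.  55. -69.]
expect px [322. 213.]
```

View pics/c5.png

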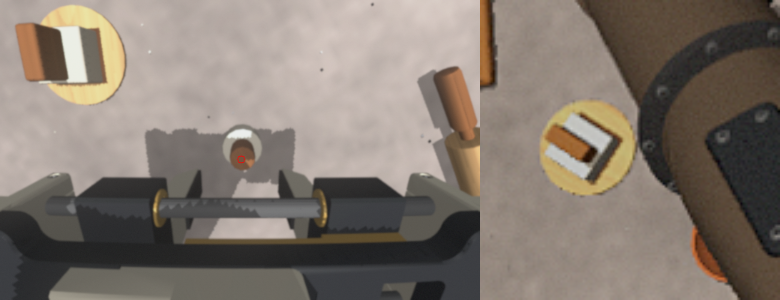

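The square stands on its silhouette. The marker sits on the small cutter's knob at (242,160). Descend and grip.

Call:
arm_command([
  [0.5,-1,-15,0,0,0],
  [0,0,-18,0,0,0],
  [0,0,-18,0,0,0],
  [0,0,-17,0,0,0],
  [0,0,-9.5,0,0,0],
  [0,0,0,0,0,0],
  [0,0,0,0,0,0],
  [0,0,0,0,0,0],
  [0,0,0,0,0,0],
  [0,0,0,0,0,0],
])

```text
t: 32.2
tool_pos: [0.6079, 0.2466, 0.2125]
eef_rot: [180.0, -0.0, 57.0]
wrist_force: [0.3, 0.2, -1.2]
finger_gap: 0.653
finger_force: 0.0
```

Call:
arm_command([
  [0,0,0,0,0,0],
  [0,0,0,0,0,0],
  [0,0,0,0,0,0],
  [0,0,0,0,0,0],
  [0,0,0,0,0,0],
  [0,0,0,0,0,0],
  [0,0,0,0,0,0],
  [0,0,0,0,0,0],
  [0,0,0,0,0,0],
  [0,0,0,0,0,0],
], jaw=10)

```text
t: 33.45
tool_pos: [0.6079, 0.2465, 0.2122]
eef_rot: [180.0, 0.0, 57.0]
wrist_force: [-0.3, 0.6, -0.6]
finger_gap: 0.278
finger_force: 25.0
```

Gripped. Lift 120 mm, above everything, and travel -118, -683.5.

Call:
arm_command([
  [0,0,15,0,0,0],
  [0,0,30,0,0,0],
  [0,0,40,0,0,0],
  [0,0,35,0,0,0],
  [-5,-30,0,0,0,0],
  [-8,-44,0,0,0,0],
  [-8,-48,0,0,0,0],
  [-8,-48,0,0,0,0],
  [-8,-48,0,0,0,0],
  [-8,-48,0,0,0,0],
])

```text
t: 34.7
tool_pos: [0.5625, -0.0209, 0.3335]
eef_rot: [179.9, -0.0, 57.0]
wrist_force: [1.1, -1.3, -0.7]
finger_gap: 0.276
finger_force: 25.0
```

Call:
arm_command([
  [-8,-48,0,0,0,0],
  [-8,-48,0,0,0,0],
  [-8,-48,0,0,0,0],
  [-8,-48,0,0,0,0],
  [-8,-48,0,0,0,0],
  [-8,-46,0,0,0,0],
  [-8,-44,0,0,0,0],
  [-8,-38,0,0,0,0],
  [-6,-28,0,0,0,0],
  [-3,-21,0,0,0,0],
])

```text
t: 35.95
tool_pos: [0.4893, -0.4379, 0.3332]
eef_rot: [179.9, 0.0, 56.9]
wrist_force: [-0.1, 0.6, -1.3]
finger_gap: 0.28
finger_force: 25.0
```

Call:
arm_command([
  [0,0,-10,0,0,0],
  [0,0,-20,0,0,0],
  [0,0,-20,0,0,0],
  [0,0,-20,0,0,0],
  [0,0,-14,0,0,0],
  [0,0,-6,0,0,0],
  [0,0,0,0,0,0],
  [0,0,0,0,0,0],
  [0,0,0,0,0,0],
  [0,0,0,0,0,0],
])

```text
t: 37.2
tool_pos: [0.4899, -0.4365, 0.2427]
eef_rot: [180.0, 0.0, 57.0]
wrist_force: [-0.4, 0.4, -1.2]
finger_gap: 0.277
finger_force: 25.0
```

Run:
```python
from h import *
t=cap('top');s=cap('scene')
cv2.imwrite('pics/c6.png',np.hstack([cv2.resize(t['img'][170:270,410:530],(360,300)),cv2.resize(s['img'][220:320,95:215],(360,300))]))
```

```text
(no output)
```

View pics/c6.png

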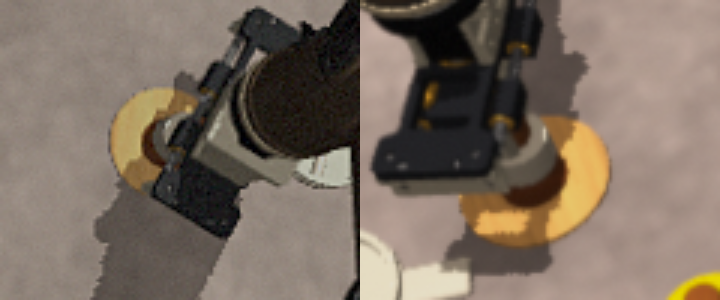

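The small round cutter hangs over its silhouette: left (175,130), right (530,170). Lower it.

Call:
arm_command([
  [0,0,-8,0,0,0],
  [0,0,-8,0,0,0],
  [0,0,-4,0,0,0],
  [0,0,-2,0,0,0],
  [0,0,-1,0,0,0],
  [0,0,-1,0,0,0],
  [0,0,-1,0,0,0],
  [0,0,-0.5,0,0,0],
  [0,0,0,0,0,0],
  [0,0,0,0,0,0],
])

```text
t: 38.55
tool_pos: [0.49, -0.4365, 0.2171]
eef_rot: [180.0, 0.0, 57.0]
wrist_force: [-1.7, 0.6, 5.3]
finger_gap: 0.277
finger_force: 25.0
```

Contact. Release, rise and move clear.

Call:
arm_command([
  [0,0,0,0,0,0],
  [0,0,0,0,0,0],
  [0,0,0,0,0,0],
  [0,0,0,0,0,0],
  [0,0,0,0,0,0],
  [0,0,0,0,0,0],
  [0,0,0,0,0,0],
  [0,0,18,0,0,0],
  [0,0,25,0,0,0],
  [0,0,30,0,0,0],
], jaw=60)

```text
t: 39.8
tool_pos: [0.4899, -0.4364, 0.2915]
eef_rot: [180.0, -0.0, 57.0]
wrist_force: [0.5, -0.5, 0.0]
finger_gap: 0.656
finger_force: 0.0
```

Call:
arm_command([
  [0,0,30,0,0,0],
  [-10,-10,30,0,0,0],
  [-20,-15,30,0,0,0],
  [-25,-15,20,0,0,0],
  [-30,-15,0,0,0,0],
  [-30,-15,0,0,0,0],
  [-30,-15,0,0,0,0],
  [-25,-15,0,0,0,0],
  [0,0,0,0,0,0],
  [0,0,0,0,0,0],
])

```text
t: 41.05
tool_pos: [0.3206, -0.5359, 0.4007]
eef_rot: [179.9, -0.0, 57.0]
wrist_force: [0.6, 0.2, -0.3]
finger_gap: 0.653
finger_force: 0.0
```

Run:
```python
from h import *
t=cap('top')
cv2.imwrite('pics/c7.png',cv2.resize(t['img'][120:280,130:500],(792,342),interpolation=2))
print(sense()['t'],sense()['wrist_force'].round(1))
s=cap('scene'); cv2.imwrite('pics/c8.png',cv2.resize(s['img'][90:330,100:490],(780,480),interpolation=2))
```

```text
41.1 [-0.3 -0.3 -0.9]
```

View pics/c7.png

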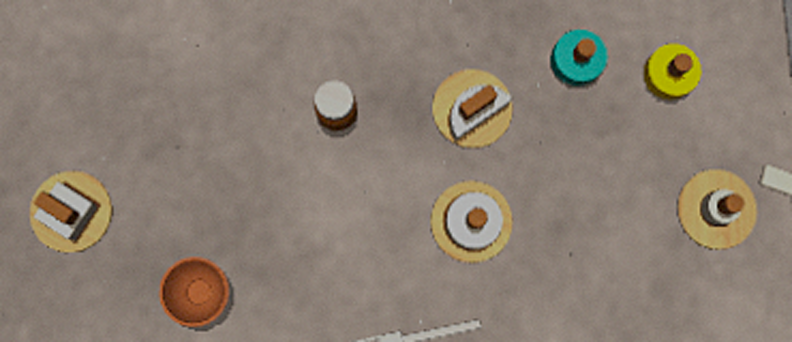

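View pics/c8.png

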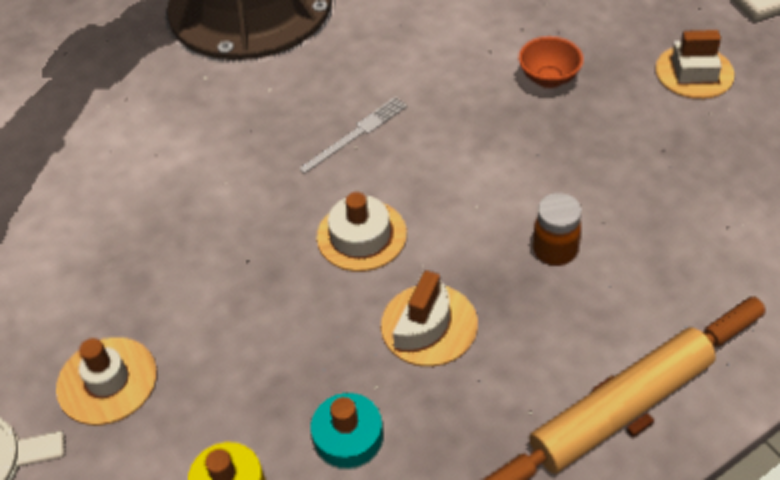

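All four cutters stand upright on their pads: square (70,210), half-moon (475,110), big round (472,220), small round (722,208) in the top crop. The bowl and jar have not moved.

```bash
python3 -c "from bench import finish_job; print(finish_job())"
```

```text
the job is handed in; nothing more can be done
None
```

I set all four cutters down on their matching pads, left the bowl and jar in place, and handed the job in at about 41 s; the final pictures look right, but no verdict was returned.

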